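# Set and lock the pressure screw of a table-top printing press

## Task

One end of the press's roller, the end away from the four-spoke handle, still stands clear of the printing block. On that side, slacken the hexagonal lock nut, turn the square-headed pressure screw clockwise until you feel the roller come to bear on the block and then about a twelfth of a turn more (it must bear lightly, never crush the block), and tighten the lock nut again, firmly but without straining it. Leave the other side's screw and nut, and the things standing round the press, as they are.

Things in the scene. Friction and masses are not known exactly. Their poses are not given: they have to be found in the camera images.
- press: Table-top printing press of dark cast iron, fixed: base plate 260 x 270 x 16 mm, two side frames 38 mm wide at its y = +105 and -105 mm, 172 mm tall, a pressure screw on top of each. Origin: centre of the base plate's underside; x along the bed, z up. A four-spoke handle (220 mm across) stands out on its -y side to y = -205 mm. The screw to be set is on the +y side.
- bed: Aluminium bed 340 x 168 x 10 mm through the press, with a wooden printing block (144 x 150 mm) pinned on it under the roller. Origin: bed centre. The block's thickness is not known to better than 4 mm. Block and press give a little under load: about 50 N more between roller and block for each radian of screw after first touch (light: 15 to 55 N; over 100 N crushes).
- roller: Black printing roller, 50 mm in diameter, 172 mm long, along the press's y over the block, a brass bearing at each end. Origin: centre of the bearing at the +y end, under the screw to be set. Springs lift this end against the foot of the screw; at the start it is 0.5 to 5.5 mm clear of the block.
- screw_boss: Round steel bush, 30 mm in diameter, standing 22 mm above the top of the +y side frame; the lock nut bears on it. Origin: centre of its top. While the nut is tight on it the pressure screw is jammed (2 Nm). When the nut meets it again, its turning moment rises by about 4 Nm per radian: tight is 0.8 Nm or more (1 to 2 Nm is good), over 3.5 Nm strains it.
- lock_nut: Hexagonal steel lock nut, 36 mm across flats, 14 mm high, on the +y pressure screw under its square head. Origin: its centre when tight; z up; one pair of flats faces its own x, the others lie at 60 degrees. Tight at the start (up to about 1 Nm breaks it loose); clockwise from above tightens. Turned back it is slack within 0.6 rad, then runs freely, rising 1.9 mm per radian.
- adj_screw: Pressure screw of the +y side, square head 22 x 22 x 22 mm, 13 mm clear above the nut at first. Origin: head centre; z up; flats face its x and y. Clockwise lowers it 1.9 mm per radian. Nut slack, it turns at 0.2 Nm until the roller touches (0.3 to 2.9 rad), then the moment rises 1 Nm or more per radian, mostly friction (may read reversed as the wrist settles back at a stop). It stays where left.
- far_nut (a joint): The like lock nut of the handle-side screw (press y = -105 mm), already tight: its angle, 0 at the start. To be left alone.
- far_screw (a joint): The like square-headed screw of the handle side, already set: its angle, 0 at the start. To be left alone.
- ink_jar: Amber glass ink jar with a black lid, 62 mm across, 72 mm high, standing loose beside the press. Origin: centre of its base.
- brayer: Hand ink roller (black, 34 x 90 mm) with a wooden handle, 190 mm long in all, lying loose near the press. Origin: under the front end of the handle.

How it is judged:
By the outcome, as a careful person would: the job done as asked, in the order asked, and still so for the second after the job is handed in, with the robot touching nothing.
It also fails if it takes over 67 s, if anything falls off the work surface, if the arm or the gripper's body presses on something with over 40 N, if the wrist force passes 120 N, or if a joint passes its speed limit or range.

## Robot

A 7-joint arm with a two-finger parallel gripper is mounted at the origin on the work surface. World frame = base frame: x ahead of the robot, y to its left, z up, the work surface at z = 0. Lengths are in mm, angles in rad, forces in N, time in s.
With the tool pointing down it reaches from about 425 to 875 mm from the base axis. Payload 4.7 kg.
Tool frame: the origin (TCP) lies midway between the tips of the shut fingers; the grasp point (between the pads) lies 19 mm behind it (arm.grasp_offset is the distance from the TCP to the grasp point, in mm); x points along the fingers, z is the direction in which the jaws open and shut, and the axes are right-handed (so a half turn about x gives the same grasp; the last joint's range is limited). The gripper opens to 85 mm and grips with 20 to 120 N. Pads are 22 mm wide; open, the fingers measure 114 mm over their backs; the gripper's body (76 mm by 85 mm) begins 54 mm behind the grasp point. The pads swing forward as they close: fully open they stand 13 mm farther back than shut.
Start: joints at [1.178, 0.321, -0.07, 1.45, 0.023, 1.371, -0.057], TCP at [257.17, -596.983, 231.349] pointing down, gripper open.
Joint ranges: [-2.86, 2.86], [-0.3, 2.09], [-1.38, 1.24], [0.06, 2.45], [-1.56, 4.7], [0.09, 2.05], [-2.69, 2.69]. Speed limits (rad/s): [2.57, 2.57, 3.14, 3.14, 3.14, 3.14, 3.14].

## Interface

Orientations are given as a rotation vector (axis times angle).
In Python, from workcell import arm, vision, ticket gives the robot as it stands.
- The arm moves only by the tool apply_moves, never from a script. Its argument "commands" is a list that holds one entry, the list of rows, each a list of 7 numbers: the turn, a rotation vector about the tool's x, y, z in degrees, then the shift along the tool's x, y, z in cm, then the opening in per cent of the stroke, from 0 (shut) to 100 (fully open). In form: [[[rx, ry, rz, dx, dy, dz, fingers], ...]]. A call has 1 to 8 rows; each row shifts and turns the commanded pose from where the row before left it, along the tool's axes as they then stand; what a row does not reach is not made up. A row lasts 1/8 s, in which the tool goes at most 62.5 mm and 10.7 degrees, less where a joint would pass 70% of its speed; a pose out of reach is approached as far as the arm can. A call is refused whole if a number of a shift passes 6.25 or a number of a turn 10.7, either way. A call with a gripper value outside its range is refused whole. The fingers move at their own pace and stop on an object; "squeeze" is the grip in N (left out, the last holds). Time passes only in rows, so rows that do not move let the fingers close. It gives the time, the measured TCP pose, the force and the opening at its end, in the units of the state.
- arm.state(): the state, without advancing time (a new reading comes with each control period).
- vision.camera(name): name is "side" or "top" or "wrist"; returns the picture (480x640x3 uint8, red, green, blue); there is no depth.
- vision.camera_params(name): a dict with "intrinsics" (3x3 intrinsics, pixels), "cam_to_world" (4x4, takes a point from camera to world coordinates); the wrist camera has in their place "tool_from_camera" (4x4, takes a point from camera to tool coordinates, whose origin is the TCP and whose axes are the tool frame's). Camera axes: x right, y up, looking along -z (the intrinsics and any distortion apply to the point x, -y, -z); pixel columns grow to the right and rows downward; lengths in mm; the calibration is good to about 2 mm. The wrist camera is an equidistant fisheye: a pixel r from the principal point sees the ray r / f radians off the axis. A picture is of the moment at which its call begins: read the wrist's pose just before it. camera_params takes no time and is no camera call.
- ticket.finish_job(): hands the job in, once; it reports no verdict.
Trained networks look in the newest picture that a camera, given by its name, has taken for a name from the list of things; names that differ only in an ending like _2 or _b are one class to them, and where a whole thing is asked for, a point or a joint stands for the part that bears it (a point fixed in the world has none). Each returns a list of dicts, best first, with "confidence" (0 to 1); they miss things now and then, are a little off and sometimes report something else, mostly with a low value. They report only what shows in the picture. A call takes as long as a camera call.
- vision.look_for(thing, camera): "point" ([column, row] in pixels, amid what is visible of it).
- vision.mark_of(thing, camera): "point" ([column, row] in pixels: a listed point, or the origin of a listed thing).
The state is a dict: "time_s": time; "joints": joint angles; "joint_velocities": joint speeds; "tau": joint torques, N m; "tcp_pos": TCP position; "tcp_rot": TCP orientation; "wrist_force": force on the tool from outside, world axes, zero at the start; "ft_torque": the same for the moment, N m; "finger_gap": finger opening in mm.
Only numpy, scipy, OpenCV 4.12 (cv2) and the standard library are available. Lean on these libraries where they do the work, as an engineer would, in place of code of your own. Each camera call takes 0.05 s, during which the arm holds its last target.

## Working session

There is one attempt and no reset: what is moved stays moved. The work goes in short steps, Python scripts to look and compute and a tool call to move; the robot and the scene stay as the last step left them, time stands still between calls to the robot, and variables do not carry over. Pictures are saved under pics/ and viewed, and the job is handed in when it is done.

Besides the shell and the picture viewer there is one more tool, called as a command line: name --argument value ..., lists and objects as JSON in quotes. apply_moves: Moves the arm, as the interface text tells. Its arguments: {"type":"object","properties":{"commands":{"type":"array"},"squeeze":{"type":"number"}},"required":["commands"]}

```bash
mkdir -p pics; ls; python3 - <<'E'
from workcell import arm, vision, ticket
import cv2, numpy as np
s=arm.state(); print({k:(np.round(v,3).tolist() if not isinstance(v,float) else v) for k,v in s.items()})
print(arm.grasp_offset)
for c in ["side","top"]:
    im=vision.camera(c); cv2.imwrite(f"pics/{c}0.png",im[:,:,::-1])
    p=vision.camera_params(c); print(c,{k:np.round(v,4).tolist() for k,v in p.items()})
    for t in ["press","lock_nut","adj_screw","screw_boss","ink_jar","brayer","roller","far_screw"]:
        print(t,[(np.round(d['point'],1).tolist(),round(d['confidence'],2)) for d in vision.mark_of(t,c)[:2]])
print(vision.camera_params("wrist"))
E
```

```text
pics
{'time_s': 0.0, 'joints': [1.178, 0.322, -0.07, 1.452, 0.023, 1.371, -0.057], 'joint_velocities': [-0.0, -0.001, 0.0, 0.001, -0.002, -0.002, -0.001], 'tau': [-0.001, -49.359, -0.382, -31.433, 0.013, 0.011, 0.0], 'tcp_pos': [256.922, -596.464, 230.213], 'tcp_rot': [0.906, 1.376, -0.904], 'wrist_force': [0.015, 0.764, -0.356], 'ft_torque': [0.048, -0.014, -0.037], 'finger_gap': 85.23946095455274}
18.700000000000003
side {'intrinsics': [[517.0058, 0.0, 321.364], [0.0, 517.0058, 238.7233], [0.0, 0.0, 1.0]], 'cam_to_world': [[0.9944, 0.0591, -0.0881, 452.6063], [-0.1051, 0.6591, -0.7447, -677.8856], [0.0141, 0.7497, 0.6616, 790.5924], [0.0, 0.0, 0.0, 1.0]]}
press [([347.3, 213.5], 0.54)]
lock_nut [([323.4, 181.6], 0.55)]
adj_screw [([319.9, 216.7], 0.67), ([321.9, 170.6], 0.57)]
screw_boss [([322.1, 185.8], 0.69)]
ink_jar [([288.6, 219.1], 0.6)]
brayer [([348.4, 210.7], 0.87)]
roller [([320.9, 216.2], 0.49)]Traceback (most recent call last):
  File "<stdin>", line 9, in <module>
ValueError: it knows: adj_screw, bed, brayer, ink_jar, lock_nut, press, roller, screw_boss
```

```bash
python3 - <<'E'
from workcell import arm, vision, ticket
import cv2, numpy as np
for c in ["top","wrist"]:
    im=vision.camera(c); cv2.imwrite(f"pics/{c}0.png",im[:,:,::-1])
    p=vision.camera_params(c); print(c,{k:np.round(v,4).tolist() for k,v in p.items() })
    for t in ["press","lock_nut","adj_screw","screw_boss","ink_jar","brayer","roller","bed"]:
        print(t,[(np.round(d['point'],1).tolist(),round(d['confidence'],2)) for d in vision.mark_of(t,c)[:2]])
E
```

```text
top {'intrinsics': [[476.3175, 0.0, 317.3226], [0.0, 476.3175, 230.4368], [0.0, 0.0, 1.0]], 'cam_to_world': [[-0.0052, 0.981, -0.1937, 365.3907], [-0.9994, -0.0118, -0.0328, 50.0481], [-0.0345, 0.1934, 0.9805, 936.6139], [0.0, 0.0, 0.0, 1.0]]}
press [([331.2, 230.2], 0.84), ([207.3, 191.4], 0.66)]
lock_nut [([261.1, 209.8], 0.78)]
adj_screw [([261.6, 201.9], 0.84)]
screw_boss [([265.7, 207.5], 0.55)]
ink_jar [([220.3, 262.6], 0.8)]
brayer [([206.0, 190.5], 0.97)]
roller [([273.3, 218.7], 0.52)]
bed [([332.2, 226.0], 0.86)]
wrist {'intrinsics': [[371.6483, 0.0, 323.388], [0.0, 371.6483, 242.3049], [0.0, 0.0, 1.0]], 'tool_from_camera': [[-0.0007, 0.325, -0.9457, -142.5237], [0.0001, 0.9457, 0.325, 82.6678], [1.0, 0.0001, -0.0007, 0.733], [0.0, 0.0, 0.0, 1.0]]}
press []
lock_nut []
adj_screw []
screw_boss []
ink_jar []
brayer []
roller []
bed []
```

View pics/side0.png

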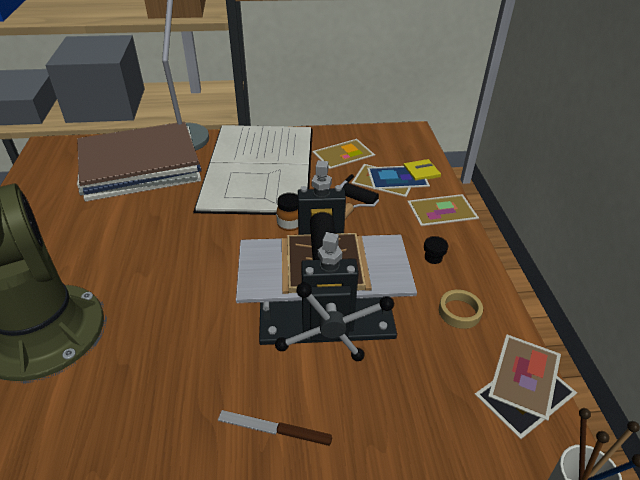

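View pics/top0.png

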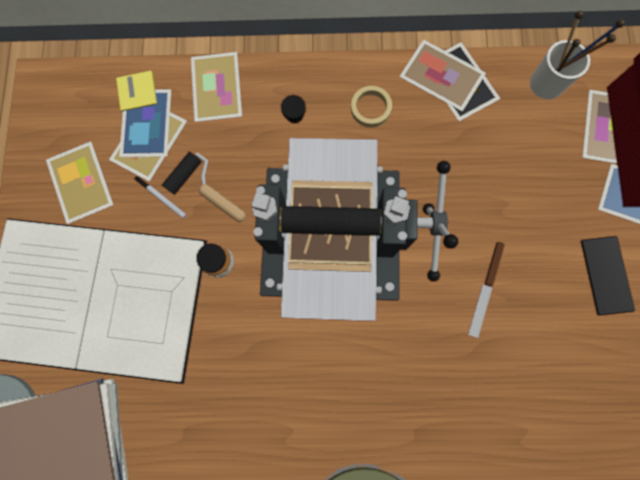

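View pics/wrist0.png

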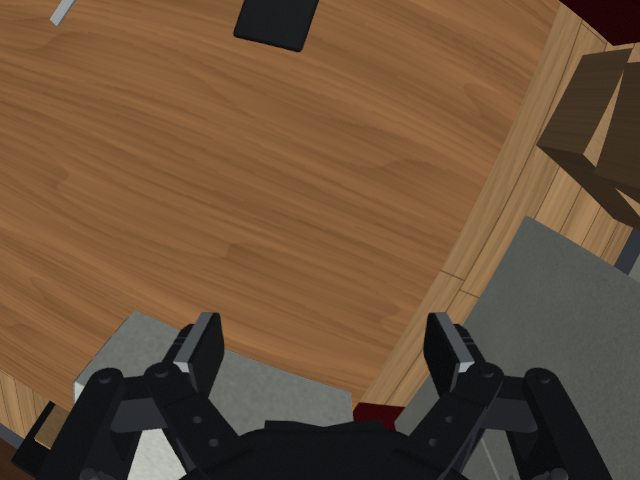

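Side view: the target screw is at about (322,170), behind the roller. The handle-side screw is at about (331,245), and the jar is at about (288,210). Top view: the target screw is at about (262,203), the jar at (212,258) and the brayer at (205,190). Next I'll triangulate.

```bash
cat > h.py <<'E'
from workcell import arm, vision, ticket
import cv2, numpy as np
from scipy.spatial.transform import Rotation as R
def ray(c,px,st=None):
    p=vision.camera_params(c);K=np.array(p['intrinsics'])
    u=(px[0]-K[0,2])/K[0,0];v=(px[1]-K[1,2])/K[1,1]
    if c=='wrist':
        st=st or arm.state()
        T=np.eye(4);T[:3,:3]=R.from_rotvec(st['tcp_rot']).as_matrix();T[:3,3]=st['tcp_pos']
        M=T@np.array(p['tool_from_camera']); th=np.hypot(u,v); s=np.sin(th)/max(th,1e-9)
        d=np.array([u*s,-v*s,-np.cos(th)])
    else:
        M=np.array(p['cam_to_world']); d=np.array([u,-v,-1.])
    d=M[:3,:3]@d; return M[:3,3],d/np.linalg.norm(d)
def atz(c,px,z,st=None):
    o,d=ray(c,px,st); return o+d*(z-o[2])/d[2]
def tri(rs):
    A=np.zeros((3,3));b=np.zeros(3)
    for o,d in rs:
        P=np.eye(3)-np.outer(d,d);A+=P;b+=P@o
    x=np.linalg.solve(A,b); return x,[np.linalg.norm(np.cross(x-o,d)) for o,d in rs]
def proj(c,X,st=None):
    p=vision.camera_params(c);K=np.array(p['intrinsics'])
    if c=='wrist':
        st=st or arm.state()
        T=np.eye(4);T[:3,:3]=R.from_rotvec(st['tcp_rot']).as_matrix();T[:3,3]=st['tcp_pos'];M=T@np.array(p['tool_from_camera'])
    else: M=np.array(p['cam_to_world'])
    q=M[:3,:3].T@(np.array(X)-M[:3,3]); x,y,z=q[0],-q[1],-q[2]
    if c=='wrist':
        r=np.hypot(x,y);th=np.arctan2(r,z);x,y,z=x/r*th,y/r*th,1
    return K[0,0]*x/z+K[0,2],K[1,1]*y/z+K[1,2]
E
python3 - <<'E'
from h import *
for n,a,b in [("nut",(323.4,181.6),(261.1,209.8)),("screw",(321.9,170.6),(261.6,201.9)),("boss",(322.1,185.8),(265.7,207.5)),("press",(347.3,213.5),(331.2,230.2))]:
    x,e=tri([ray('side',a),ray('top',b)]);print(n,x.round(1),np.round(e,1))
print('jar',atz('top',(220.3,262.6),0),'brayer',atz('top',(206,190.5),0),'pressT',atz('top',(331.2,230.2),0))
print('base corners', [atz('top',p,16).round(0)[:2].tolist() for p in [(266,170),(401,171),(400,298),(262,296)]])
print(R.from_rotvec(arm.state()['tcp_rot']).as_matrix().round(3))
im=cv2.imread('pics/top0.png');cv2.imwrite('pics/t1.png',cv2.resize(im[150:300,180:380],None,fx=4,fy=4,interpolation=2))
im=cv2.imread('pics/side0.png');cv2.imwrite('pics/s1.png',cv2.resize(im[140:290,230:430],None,fx=4,fy=4,interpolation=2))
E
```

```text
nut [551.1 166.  191.9] [3.4 3.4]
screw [551.3 160.1 223.7] [1.1 1.1]
boss [551.6 158.8 188.2] [0.6 0.6]
press [549.7  52.1 193.5] [36.7 36.7]
jar [487.42320502 275.25475828   0.        ] brayer [636.89953119 310.03742479   0.        ] pressT [550.59287348  53.60215686   0.        ]
base corners [[674.0, 184.0], [667.0, -88.0], [414.0, -76.0], [420.0, 188.0]]
[[ 0.     0.918  0.396]
 [-0.     0.396 -0.918]
 [-1.    -0.     0.   ]]
```

View pics/t1.png

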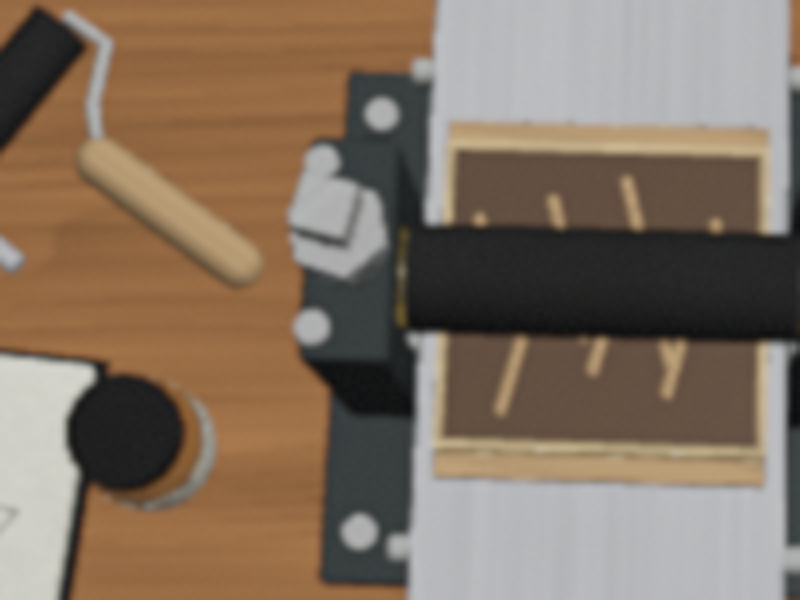

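View pics/s1.png

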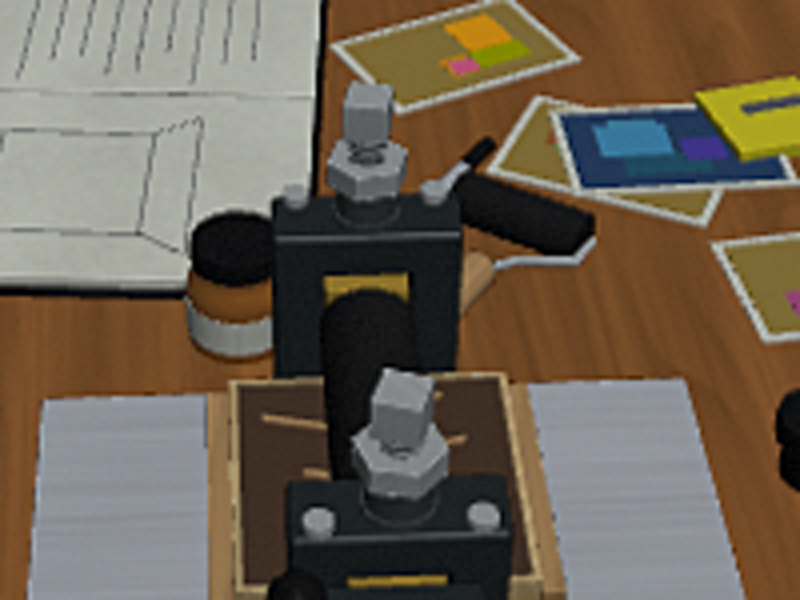

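apply_moves --commands '[[[0,0,0,-2.5,3.5,-3.6,100],[0,0,0,-2.5,3.6,-3.6,100],[0,0,0,-2.5,3.6,-3.6,100],[0,0,0,-2.5,3.6,-3.6,100],[0,0,0,0,3.6,-3.6,100],[0,0,0,0,3.6,-3.6,100],[0,0,0,0,3.6,-3.6,100],[0,0,0,0,3.6,-3.6,100]]]'

```text
time_s: 2.3
tcp_pos: [407.2, -217.3, 331.6]
tcp_rot: [0.904, 1.374, -0.905]
wrist_force: [0.6, -0.2, 0.1]
finger_gap: 85.4
```

apply_moves --commands '[[[0,0,0,0,3.6,-3.6,100],[0,0,0,0,3.6,-3.6,100],[0,0,0,0,3.6,-3.6,100],[0,0,0,0,3.6,-3.6,100],[0,0,0,0,3.6,-3.6,100],[0,0,0,0,3.6,-3.6,100],[0,0,0,0,3.6,-3.6,100],[0,0,0,0,3.0,-3.6,100]]]'

```text
time_s: 3.3
tcp_pos: [552.5, 158.5, 331.4]
tcp_rot: [0.905, 1.374, -0.905]
wrist_force: [0.4, -0.6, 1.3]
finger_gap: 85.0
```

```bash
python3 - <<'E'
from h import *
s=arm.state();print(s['time_s'],np.round(s['tcp_pos'],1),np.round(s['joints'],3),np.round(s['wrist_force'],2),np.round(s['ft_torque'],3));print(R.from_rotvec(s['tcp_rot']).as_matrix().round(3))
im=vision.camera('wrist');cv2.imwrite('pics/w1.png',im[:,:,::-1])
for t in ["lock_nut","adj_screw","screw_boss"]:
    for d in vision.mark_of(t,'wrist')[:2]: print(t,np.round(d['point'],1),round(d['confidence'],2),[atz('wrist',d['point'],z,s).round(1)[:2].tolist() for z in (194,201,232,243)])
E
```

```text
3.3 [552.5 158.5 331.4] [ 0.386  0.209 -0.834  1.457  0.154  1.543 -1.606] [ 0.37 -0.61  1.33] [-0.007 -0.052 -0.011]
[[ 0.001  0.919  0.395]
 [ 0.     0.395 -0.919]
 [-1.     0.001  0.   ]]
lock_nut [320.3 230.9] 0.75 [[548.2, 158.3], [550.2, 159.1], [559.1, 162.7], [562.3, 164.0]]
adj_screw [318.6 246.5] 0.96 [[535.7, 154.5], [538.0, 155.4], [548.3, 159.4], [551.9, 160.8]]
```

View pics/w1.png

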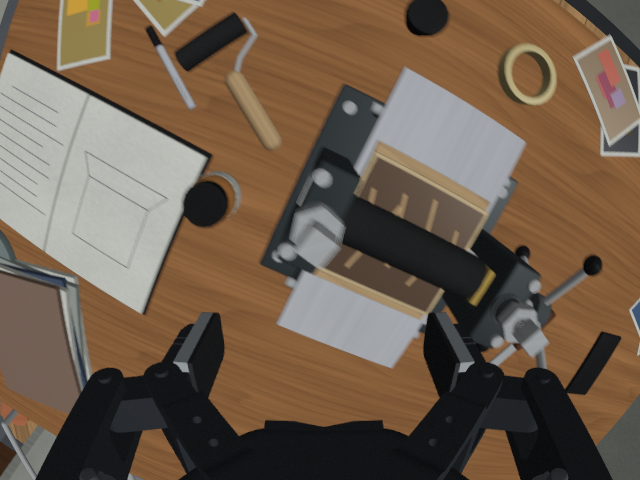

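The wrist view shows the target head at about (317,247), on the nut centred at about (320,230). I'll enlarge it to get the angles of the flats.

```bash
python3 - <<'E'
from h import *
im=cv2.imread('pics/w1.png');cv2.imwrite('pics/w1c.png',cv2.resize(im[185:285,265:375],None,fx=6,fy=6,interpolation=cv2.INTER_CUBIC))
E
```

```text
(no output)
```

View pics/w1c.png

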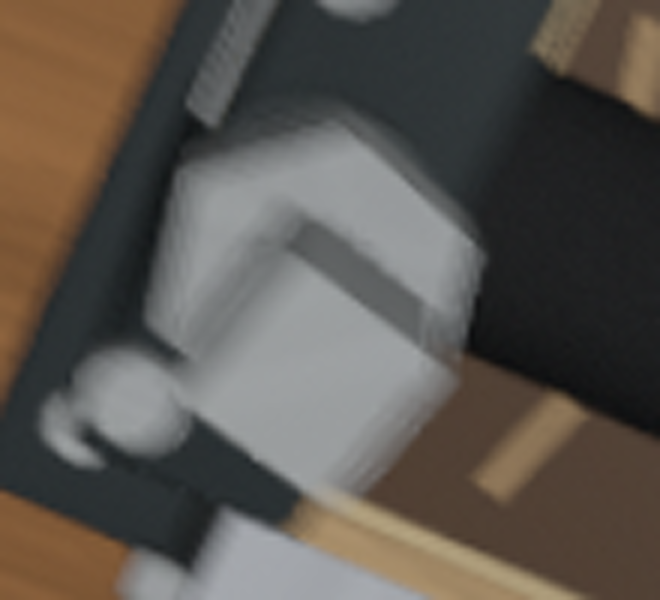

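```bash
python3 - <<'E'
from h import *
s=arm.state()
im=vision.camera('wrist')[:,:,::-1];cv2.imwrite('pics/w2c.png',cv2.resize(im[185:285,265:375],None,fx=6,fy=6,interpolation=cv2.INTER_CUBIC))
print(s['time_s'],s['tcp_pos'],s['tcp_rot'])
E
```

```text
3.5 [551.61006354 157.96878576 331.03611505] [ 0.90255261  1.37604094 -0.90307939]
```

View pics/w2c.png

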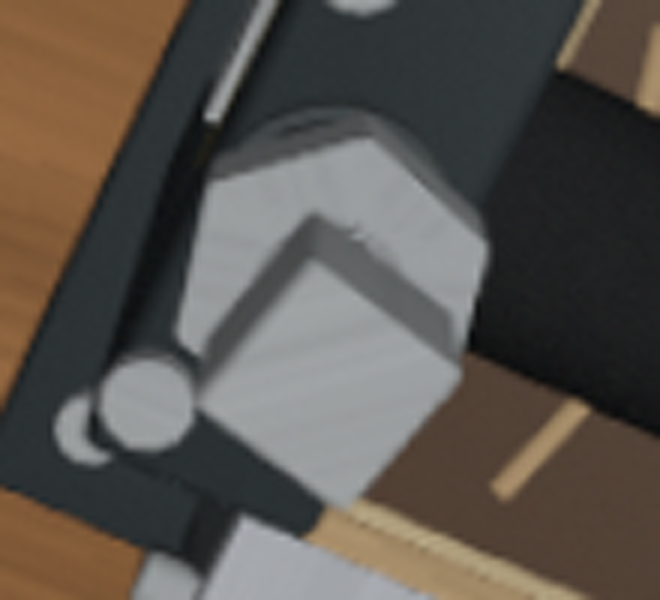

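```bash
cat > fit.py <<'E'
from h import *
from scipy.optimize import least_squares
def fit(st,nutpts,headpts,off,sc,zn0=208,gap=35,yn=None,fixz=False):
    P=lambda q:(off[0]+q[0]/sc,off[1]+q[1]/sc)
    npx=[P(q) for q in nutpts];hpx=[P(q) for q in headpts]
    best=None
    for a0 in np.radians([0,15,30,45]):
      for b0 in np.radians([0,30,60]):
        def f(p):
            x,y,zn,a,b=p; r=[]
            if fixz: zn=zn0
            hv=[proj('wrist',(x+15.556*np.cos(b+k*np.pi/2+np.pi/4),y+15.556*np.sin(b+k*np.pi/2+np.pi/4),zn+gap),st) for k in range(4)]
            nv=[proj('wrist',(x+20.785*np.cos(a+k*np.pi/3+np.pi/6),y+20.785*np.sin(a+k*np.pi/3+np.pi/6),zn),st) for k in range(6)]
            for px,vs in ((hpx,hv),(npx,nv)):
                for q in px:
                    d=[np.array(q)-v for v in vs]; r+=list(min(d,key=lambda w:w@w))
            r.append((p[2]-zn0)/20)
            return r
        s=least_squares(f,[551,160,zn0,a0,b0])
        if best is None or s.cost<best.cost: best=s
    x,y,z,a,b=best.x
    print('x,y',best.x[:2].round(2),'nut top z',round(z,1),'nut yaw deg',np.degrees(a)%60,'head yaw',np.degrees(b)%90,'rms px',np.sqrt(2*best.cost/len(best.fun)))
    return best
E
python3 - <<'E'
from fit import *
st=arm.state()
for fz in (False,True):
  fit(st,[(208,180),(372,135),(488,243),(180,330)],[(312,258),(460,375),(345,507),(197,400)],(265,185),6,fixz=fz)
Rm=R.from_rotvec(st['tcp_rot']).as_matrix();print('jaw yaw',np.degrees(np.arctan2(Rm[1,2],Rm[0,2])),st['time_s'])
E
```

```text
Traceback (most recent call last):
  File "fit.py", line 19, in fit
    s=least_squares(f,[551,160,zn0,a0,b0])
  File "fit.py", line 12, in f
    hv=[proj('wrist',(x+15.556*np.cos(b+k*np.pi/2+np.pi/4),y+15.556*np.sin(b+k*np.pi/2+np.pi/4),zn+gap),st) for k in range(4)]
        ~~~~^^^^^^^^^^^^^^^^^^^^^^^^^^^^^^^^^^^^^^^^^^^^^^^^^^^^^^^^^^^^^^^^^^^^^^^^^^^^^^^^^^^^^^^^^^^^^^^
  File "h.py", line 23, in proj
    p=vision.camera_params(c);K=np.array(p['intrinsics'])
ValueError: time passes only in moves, steps and waits
```

```bash
sed -i 's/vision.camera_params(c)/CP(c)/; 4i _c={}\ndef CP(c):\n    if c not in _c: _c[c]=vision.camera_params(c)\n    return _c[c]' h.py; head -9 h.py
python3 - <<'E'
from fit import *
st=arm.state()
for fz in (False,True):
  fit(st,[(208,180),(372,135),(488,243),(180,330)],[(312,258),(460,375),(345,507),(197,400)],(265,185),6,fixz=fz)
Rm=R.from_rotvec(st['tcp_rot']).as_matrix();print('jaw yaw',np.degrees(np.arctan2(Rm[1,2],Rm[0,2])),st['time_s'],st['tcp_pos'])
E
```

```text
from workcell import arm, vision, ticket
import cv2, numpy as np
from scipy.spatial.transform import Rotation as R
_c={}
def CP(c):
    if c not in _c: _c[c]=vision.camera_params(c)
    return _c[c]
def ray(c,px,st=None):
    p=CP(c);K=np.array(p['intrinsics'])
x,y [547.61 156.2 ] nut top z 200.6 nut yaw deg 39.64079127455422 head yaw 74.66756262938914 rms px 0.5414814431983385
x,y [549.86 157.06] nut top z 208.0 nut yaw deg 39.720976788654006 head yaw 74.66858630768449 rms px 0.7714533242696753
jaw yaw -66.71082354045718 3.55 [551.84839928 156.43182474 331.1252744 ]
```

apply_moves --commands '[[[-10.6,0,0,0.5,0,0,65],[-10.6,0,0,0.5,0,0,65],[-10.6,0,0,0.5,0,0,65],[-10.6,0,0,0.5,0,0,65],[-10.6,0,0,0.5,0,0,65],[-10.6,0,0,0.5,0,0,65],[-10.6,0,0,0,0,0,65],[-10.6,0,0,0,0,0,65]]]'

```text
time_s: 4.55
tcp_pos: [552.1, 154.6, 301.3]
tcp_rot: [-0.252, 1.556, 0.248]
wrist_force: [0.6, -0.1, -0.1]
finger_gap: 55.7
```

apply_moves --commands '[[[-10.6,0,0,0,0,0,65],[-10.6,0,0,0,0,0,65],[0,0,0,0,0,0,65],[0,0,0,0,0,0,65]]]'

```text
time_s: 5.05
tcp_pos: [552.0, 155.9, 301.3]
tcp_rot: [-0.534, 1.504, 0.532]
wrist_force: [-0.1, -0.2, 0.4]
finger_gap: 55.6
```

```bash
cat > look.py <<'E'
from fit import *
import sys
def rep():
    ss=[arm.state()]
    s=ss[0];Rm=R.from_rotvec(s['tcp_rot']).as_matrix()
    print(s['time_s'],'pos',np.round(s['tcp_pos'],1),'jaw yaw',np.degrees(np.arctan2(Rm[1,2],Rm[0,2])).round(2),'down',Rm[:,0].round(3),'J',np.round(s['joints'],2),'F',np.round(s['wrist_force'],1),'T',np.round(s['ft_torque'],3),'gap',round(s['finger_gap'],1))
    return s
def snap(name,X=(550.5,158,225),w=110,h=100,sc=6):
    s=rep();u,v=proj('wrist',X,s);im=vision.camera('wrist')[:,:,::-1];cv2.imwrite(f'pics/{name}_full.png',im)
    x0=int(np.clip(u-w/2,0,640-w));y0=int(np.clip(v-h/2,0,480-h))
    cv2.imwrite(f'pics/{name}.png',cv2.resize(im[y0:y0+h,x0:x0+w],None,fx=sc,fy=sc,interpolation=cv2.INTER_CUBIC));print('off',x0,y0)
    import pickle;pickle.dump((s,(x0,y0)),open(f'{name}.pkl','wb'))
E
python3 -c "
from look import *
snap('w3')"
```

```text
5.05 pos [552.  155.9 301.3] jaw yaw 39.02 down [ 0.    -0.001 -1.   ] J [ 0.58  0.28 -1.09  1.51  0.25  1.5   0.17] F [-0.1 -0.2  0.4] T [-0.018 -0.049 -0.006] gap 55.6
off 270 200
```

View pics/w3.png

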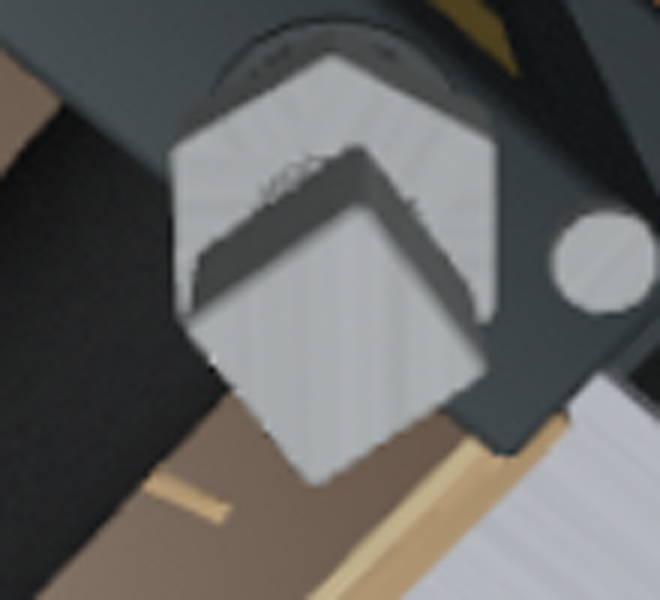

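```bash
python3 - <<'E'
from fit import *
import pickle
st,off=pickle.load(open('w3.pkl','rb'))
for fz in (False,True):
  fit(st,[(333,55),(495,145),(170,150)],[(358,205),(487,365),(315,487),(187,325)],off,6,fixz=fz)
s=arm.state();print(s['tcp_pos'])
E
```

```text
x,y [550.83 157.79] nut top z 201.7 nut yaw deg 39.97820865109288 head yaw 75.99692990813506 rms px 0.4747483052942371
x,y [549.45 159.45] nut top z 208.0 nut yaw deg 39.97797918212098 head yaw 75.99742776614643 rms px 0.7700424409247273
[551.94111864 156.27224785 301.32467329]
```

```bash
python3 - <<'E'
from fit import *
import pickle
st,off=pickle.load(open('w3.pkl','rb'))
hw=np.mean([(358,205),(487,365),(315,487),(187,325)],0)/6+off
r=[ray('side',(230+369/4,140+89/4)),ray('top',(180+327/4,150+208/4)),ray('wrist',hw,st)]
print(tri(r)); print(tri(r[:2]),tri([r[0],r[2]]),tri(r[1:]))
for z in (236,243): print([ (o+d*(z-o[2])/d[2]).round(1) for o,d in r])
E
```

```text
(array([549.1651874 , 158.54234463, 242.38713639]), [np.float64(1.7006226174650472), np.float64(2.249186531137219), np.float64(1.0300285291900406)])
(array([548.68734552, 156.97910588, 244.03386103]), [np.float64(1.7227264884479274), np.float64(1.7227264884480082)]) (array([549.99386659, 159.63656551, 242.63778875]), [np.float64(0.6746661832535376), np.float64(0.6746661832533467)]) (array([549.82195325, 157.96028523, 236.66522001]), [np.float64(0.9493688254378329), np.float64(0.9493688254378391)])
[array([551.9, 170.1, 236. ]), array([549., 158., 236.]), array([551. , 157.7, 236. ])]
[array([550.6, 159.3, 243. ]), array([547.2, 157. , 243. ]), array([549.2, 159.8, 243. ])]
```

apply_moves --commands '[[[-0.8,0,0,2.0,0.34,0,65],[0,0,0,3,0,0,65],[0,0,0,3,0,0,65],[0,0,0,2.5,0,0,65],[0,0,0,1.6,0,0,65],[0,0,0,0,0,0,65]]]'

```text
time_s: 5.85
tcp_pos: [549.2, 159.4, 179.5]
tcp_rot: [-0.547, 1.502, 0.547]
wrist_force: [-0.4, 0.8, 0.1]
finger_gap: 55.5
```

```bash
python3 -c "
from look import *
snap('w4')"
```

```text
5.85 pos [549.2 159.4 179.5] jaw yaw 40.07 down [-0.002 -0.001 -1.   ] J [ 0.55  0.36 -1.06  1.69  0.32  1.29  0.12] F [-0.4  0.8  0.1] T [-0.04   0.025 -0.023] gap 55.5
off 272 337
```

View pics/w4_full.png

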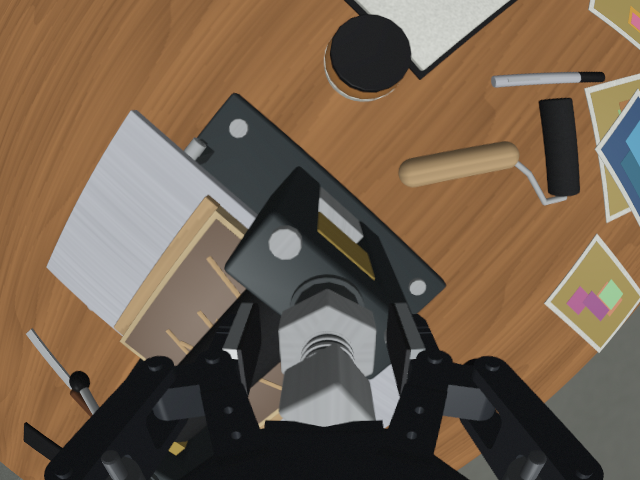

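The nut at about (327,325) sits between the pads with its flats parallel to them. Closing the gripper now.

apply_moves --commands '[[[0,0,0,0,0,0,0],[0,0,0,0,0,0,0],[0,0,0,0,0,0,0],[0,0,0,0,0,0,0]]]' --squeeze 80

```text
time_s: 6.4
tcp_pos: [550.4, 160.1, 181.7]
tcp_rot: [-0.548, 1.499, 0.547]
wrist_force: [-1.3, 0.4, 6.9]
finger_gap: 34.9
```

```bash
python3 -c "
from look import *
rep()"
```

```text
6.4 pos [550.4 160.1 181.7] jaw yaw 40.1 down [ 0.002  0.    -1.   ] J [ 0.55  0.36 -1.06  1.69  0.32  1.29  0.12] F [-1.3  0.4  6.9] T [-0.062  0.338  0.04 ] gap 34.9
```

apply_moves --commands '[[[-6,0,0,-0.02,0,0,0],[-6,0,0,-0.02,0,0,0],[-6,0,0,-0.02,0,0,0]]]'

```text
time_s: 6.78
tcp_pos: [550.5, 160.3, 182.0]
tcp_rot: [-0.792, 1.419, 0.792]
wrist_force: [-0.4, 1.5, 2.6]
finger_gap: 34.4
```

```bash
python3 -c "
from look import *
rep()"
```

```text
6.775 pos [550.5 160.3 182. ] jaw yaw 58.26 down [ 0.002  0.001 -1.   ] J [ 0.59  0.38 -1.12  1.69  0.36  1.3   0.42] F [-0.4  1.5  2.6] T [ 0.158 -0.052 -0.033] gap 34.4
```

apply_moves --commands '[[[-7,0,0,-0.02,0,0,0],[-7,0,0,-0.02,0,0,0],[-7,0,0,-0.02,0,0,0],[-7,0,0,-0.02,0,0,0],[0,0,0,0,0,0,0],[0,0,0,0,0,0,0]]]'

```text
time_s: 7.52
tcp_pos: [550.6, 160.7, 182.9]
tcp_rot: [-1.157, 1.239, 1.156]
wrist_force: [1.3, 0.7, 5.5]
finger_gap: 34.6
```

```bash
python3 -c "
from look import *
snap('w5')"
```

```text
7.525 pos [550.6 160.7 182.9] jaw yaw 85.97 down [ 0.003  0.002 -1.   ] J [ 0.65  0.44 -1.22  1.68  0.42  1.32  0.85] F [1.3 0.7 5.5] T [ 0.323 -0.136  0.058] gap 34.6
off 264 329
```

View pics/w5_full.png

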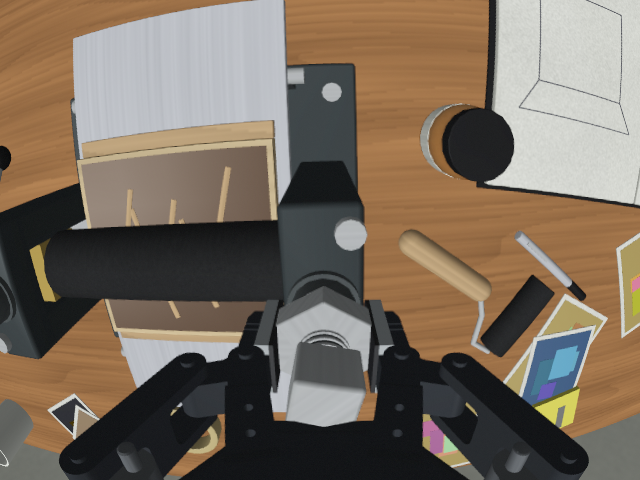

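apply_moves --commands '[[[0,0,0,0,0,0,60],[0,0,0,0,0,0,60],[0,0,0,0,0,0,60],[0,0,0,-1.2,0,0,60],[0,0,0,-1.3,0,0,60],[10.4,0,0,-1.2,0,0,60],[0,0,0,0,0,0,60],[0,0,0,0,0,0,60]]]'

```text
time_s: 8.57
tcp_pos: [549.6, 159.7, 218.8]
tcp_rot: [-1.026, 1.316, 1.025]
wrist_force: [0.6, 0.6, 0.5]
finger_gap: 51.5
```

```bash
python3 -c "
from look import *
snap('w6')"
```

```text
8.575 pos [549.6 159.7 218.8] jaw yaw 75.87 down [ 0. -0. -1.] J [ 0.65  0.39 -1.21  1.64  0.37  1.37  0.72] F [0.6 0.6 0.5] T [ 0.007  0.033 -0.014] gap 51.5
off 267 277
```

View pics/w6_full.png

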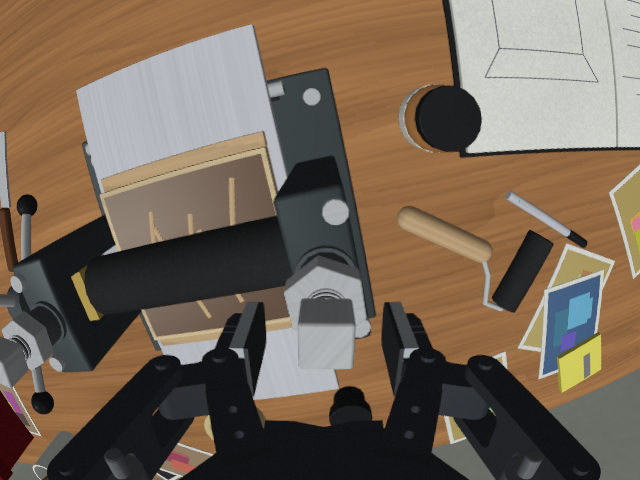

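The head at about (327,335) is square to the pads. I'll grip it.

apply_moves --commands '[[[0,0,0,0,0,0,0],[0,0,0,0,0,0,0],[0,0,0,0,0,0,0],[0,0,0,0,0,0,0],[0,0,0,0,0,0,0]]]' --squeeze 70

```text
time_s: 9.25
tcp_pos: [549.7, 160.7, 218.7]
tcp_rot: [-1.023, 1.315, 1.025]
wrist_force: [2.7, 5.2, -2.0]
finger_gap: 20.8
```

```bash
python3 -c "
from look import *
rep()"
```

```text
9.25 pos [549.7 160.7 218.7] jaw yaw 75.76 down [ 0.     0.001 -1.   ] J [ 0.65  0.39 -1.21  1.64  0.37  1.37  0.71] F [ 2.7  5.2 -2. ] T [ 0.876 -0.387 -0.056] gap 20.8
```

apply_moves --commands '[[[5,0,0,0.02,0,0.1,0],[5,0,0,0.02,0,0,0]]]'

```text
time_s: 9.5
tcp_pos: [549.7, 160.7, 218.3]
tcp_rot: [-0.89, 1.382, 0.89]
wrist_force: [0.9, 3.2, 0.1]
finger_gap: 20.5
```

```bash
python3 -c "
from look import *
rep()"
```

```text
9.5 pos [549.7 160.7 218.3] jaw yaw 65.59 down [-0. -0. -1.] J [ 0.62  0.37 -1.17  1.64  0.35  1.37  0.55] F [0.9 3.2 0.1] T [ 0.417 -0.08   0.18 ] gap 20.5
```

apply_moves --commands '[[[5,0,0,0.02,0,0,0],[5,0,0,0.02,0,0,0]]]'

```text
time_s: 9.75
tcp_pos: [549.7, 160.7, 218.0]
tcp_rot: [-0.757, 1.436, 0.756]
wrist_force: [1.4, 1.6, 0.1]
finger_gap: 20.8
```

```bash
python3 -c "
from look import *
rep()"
```

```text
9.75 pos [549.7 160.7 218. ] jaw yaw 55.59 down [-0.    -0.001 -1.   ] J [ 0.6   0.35 -1.13  1.64  0.33  1.36  0.39] F [1.4 1.6 0.1] T [ 0.463 -0.031  0.218] gap 20.8
```

apply_moves --commands '[[[5,0,0,0.02,0,0,0],[5,0,0,0.02,0,0,0]]]'

```text
time_s: 10.0
tcp_pos: [549.7, 160.8, 217.6]
tcp_rot: [-0.622, 1.48, 0.622]
wrist_force: [0.7, 1.6, 0.1]
finger_gap: 21.0
```

```bash
python3 -c "
from look import *
rep()"
```

```text
10.0 pos [549.7 160.8 217.6] jaw yaw 45.6 down [-0. -0. -1.] J [ 0.58  0.34 -1.1   1.64  0.31  1.35  0.23] F [0.7 1.6 0.1] T [ 0.393 -0.045  0.286] gap 21.0
```

apply_moves --commands '[[[5,0,0,0.02,0,0,0],[5,0,0,0.02,0,0,0]]]'

```text
time_s: 10.25
tcp_pos: [549.7, 160.7, 217.3]
tcp_rot: [-0.487, 1.516, 0.486]
wrist_force: [0.8, 1.5, 1.1]
finger_gap: 20.5
```

```bash
python3 -c "
from look import *
rep()"
```

```text
10.25 pos [549.7 160.7 217.3] jaw yaw 35.6 down [-0.    -0.001 -1.   ] J [ 0.56  0.32 -1.06  1.64  0.29  1.35  0.07] F [0.8 1.5 1.1] T [ 0.443 -0.011  0.27 ] gap 20.5
```

apply_moves --commands '[[[5,0,0,0.02,0,0,0],[5,0,0,0.02,0,0,0]]]'

```text
time_s: 10.5
tcp_pos: [549.8, 160.8, 217.0]
tcp_rot: [-0.351, 1.542, 0.35]
wrist_force: [0.3, 2.2, 1.2]
finger_gap: 20.9
```

```bash
python3 -c "
from look import *
rep()"
```

```text
10.5 pos [549.8 160.8 217. ] jaw yaw 25.62 down [-0.    -0.001 -1.   ] J [ 0.53  0.31 -1.03  1.64  0.27  1.35 -0.09] F [0.3 2.2 1.2] T [ 0.385 -0.01   0.387] gap 20.9
```

apply_moves --commands '[[[5,0,0,0.02,0,0,0]]]'

```text
time_s: 10.62
tcp_pos: [549.7, 160.8, 216.8]
tcp_rot: [-0.283, 1.553, 0.282]
wrist_force: [0.3, 0.9, 1.8]
finger_gap: 21.1
```

```bash
python3 -c "
from look import *
rep()"
```

```text
10.625 pos [549.7 160.8 216.8] jaw yaw 20.64 down [-0.    -0.001 -1.   ] J [ 0.52  0.31 -1.02  1.64  0.27  1.34 -0.17] F [0.3 0.9 1.8] T [ 0.38  -0.028  0.522] gap 21.1
```

apply_moves --commands '[[[5,0,0,0.02,0,0,0]]]'

```text
time_s: 10.75
tcp_pos: [549.7, 160.8, 216.7]
tcp_rot: [-0.215, 1.56, 0.214]
wrist_force: [0.3, 1.3, 2.3]
finger_gap: 20.8
```

```bash
python3 -c "
from look import *
rep()"
```

```text
10.75 pos [549.7 160.8 216.7] jaw yaw 15.65 down [-0.    -0.001 -1.   ] J [ 0.51  0.3  -1.    1.64  0.26  1.34 -0.26] F [0.3 1.3 2.3] T [0.342 0.002 0.57 ] gap 20.8
```

apply_moves --commands '[[[5,0,0,0.02,0,0,0]]]'

```text
time_s: 10.88
tcp_pos: [549.8, 160.7, 216.5]
tcp_rot: [-0.147, 1.566, 0.145]
wrist_force: [0.6, 1.8, 2.5]
finger_gap: 20.3
```

```bash
python3 -c "
from look import *
rep()"
```

```text
10.875 pos [549.8 160.7 216.5] jaw yaw 10.66 down [-0.    -0.001 -1.   ] J [ 0.5   0.3  -0.98  1.64  0.25  1.34 -0.34] F [0.6 1.8 2.5] T [0.358 0.053 0.662] gap 20.3
```

apply_moves --commands '[[[5,0,0,0.02,0,0,0]]]'

```text
time_s: 11.0
tcp_pos: [549.8, 160.7, 216.4]
tcp_rot: [-0.079, 1.569, 0.077]
wrist_force: [0.2, 1.7, 2.2]
finger_gap: 20.7
```

```bash
python3 -c "
from look import *
rep()
a=np.array([[65.6,.18],[55.6,.218],[45.6,.286],[35.6,.27],[25.6,.387],[20.6,.522],[15.65,.57]])"
```

```text
11.0 pos [549.8 160.7 216.4] jaw yaw 5.67 down [ 0.    -0.001 -1.   ] J [ 0.49  0.29 -0.97  1.64  0.25  1.34 -0.42] F [0.2 1.7 2.2] T [0.357 0.066 0.762] gap 20.7
```

apply_moves --commands '[[[2.5,0,0,0.01,0,0,0],[0,0,0,0,0,0,0],[0,0,0,0,0,0,0]]]'

```text
time_s: 11.38
tcp_pos: [549.8, 160.7, 216.3]
tcp_rot: [-0.045, 1.57, 0.045]
wrist_force: [-0.6, 0.6, 4.4]
finger_gap: 20.4
```

```bash
python3 -c "
from look import *
rep()"
```

```text
11.375 pos [549.8 160.7 216.3] jaw yaw 3.29 down [-0.    -0.001 -1.   ] J [ 0.48  0.29 -0.96  1.64  0.24  1.34 -0.46] F [-0.6  0.6  4.4] T [0.263 0.398 0.578] gap 20.4
```

apply_moves --commands '[[[0,0,0,0,0,0,60],[0,0,0,0,0,0,60],[0,0,0,0,0,0,60],[0,0,0,-2,0,0,60],[0,0,0,-2,0,0,60],[0,0,0,-2,0,0,60],[0,0,0,0,0,0,60],[0,0,0,0,0,0,60]]]'

```text
time_s: 12.38
tcp_pos: [549.8, 160.6, 275.6]
tcp_rot: [-0.044, 1.571, 0.044]
wrist_force: [-1.3, 0.5, 0.6]
finger_gap: 51.5
```

```bash
python3 -c "
from look import *
snap('w7')"
```

```text
12.375 pos [549.8 160.6 275.6] jaw yaw 3.2 down [-0. -0. -1.] J [ 0.5   0.25 -0.97  1.55  0.21  1.45 -0.44] F [-1.3  0.5  0.6] T [0.016 0.023 0.066] gap 51.5
off 270 223
```

View pics/w7.png

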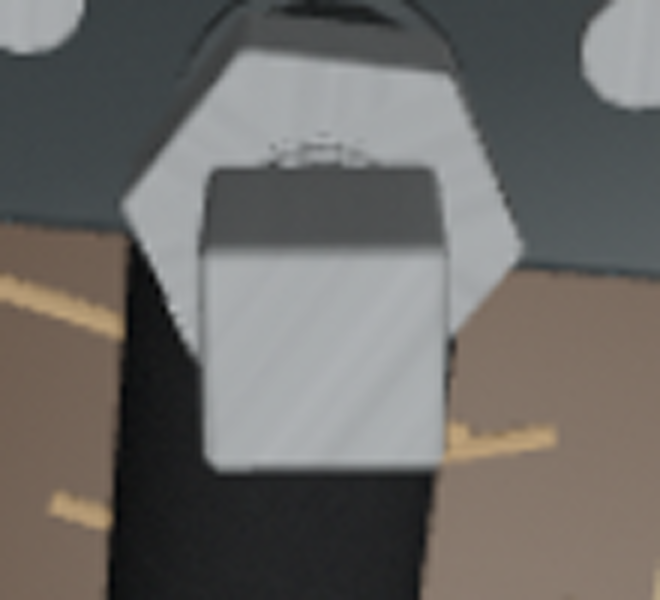

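Head at crop (325,360), square to the jaws. The nut's top edge is tilted about 6°, so its yaw is about 86.5°, as left. I'll go back to 86° and grip the nut.

apply_moves --commands '[[[-10.4,0,0,0,0,0,65],[-10.4,0,0,0,0,0,65],[-10.4,0,0,0,0,0,65],[-10.4,0,0,0,0,0,65],[-10.4,0,0,0,0,0,65],[-10.4,0,0,0,0,0,65],[-10.4,0,0,0,0,0,65],[-10.2,0,0,0,0,0,65]]]'

```text
time_s: 13.42
tcp_pos: [549.5, 160.5, 274.8]
tcp_rot: [-1.164, 1.239, 1.166]
wrist_force: [-0.5, 0.7, -0.3]
finger_gap: 55.3
```

apply_moves --commands '[[[0,0,0,2.5,0,0,65],[0,0,0,2.5,0,0,65],[0,0,0,2.5,0,0,65],[0,0,0,1.8,0,0,65],[0,0,0,0,0,0,65]]]'

```text
time_s: 14.05
tcp_pos: [548.9, 160.3, 181.2]
tcp_rot: [-1.16, 1.242, 1.162]
wrist_force: [0.1, -0.8, 0.3]
finger_gap: 55.7
```

```bash
python3 -c "
from look import *
snap('w8')"
```

```text
14.05 pos [548.9 160.3 181.2] jaw yaw 86.22 down [-0.003 -0.001 -1.   ] J [ 0.63  0.42 -1.18  1.68  0.4   1.31  0.87] F [ 0.1 -0.8  0.3] T [ 0.035 -0.016  0.002] gap 55.7
off 265 335
```

View pics/w8_full.png

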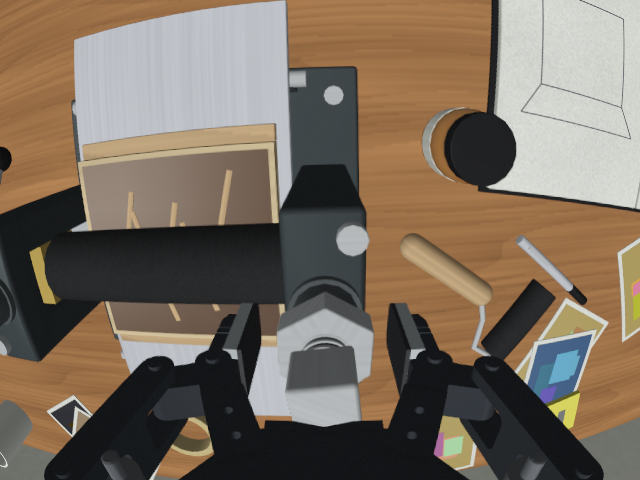

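The nut at about (325,335) is parallel to the pads. Closing and then turning clockwise.

apply_moves --commands '[[[0,0,0,0,0,0,0],[0,0,0,0,0,0,0],[0,0,0,0,0,0,0],[0,0,0,0,0,0,0],[6,0,0,0.02,0,0,0],[6,0,0,0.02,0,0,0]]]' --squeeze 90

```text
time_s: 14.85
tcp_pos: [550.5, 160.6, 183.8]
tcp_rot: [-1.002, 1.328, 1.0]
wrist_force: [-1.6, -0.9, 5.4]
finger_gap: 34.2
```

```bash
python3 -c "
from look import *
rep()"
```

```text
14.85 pos [550.5 160.6 183.8] jaw yaw 74.0 down [ 0.001 -0.001 -1.   ] J [ 0.6   0.39 -1.14  1.68  0.37  1.31  0.68] F [-1.6 -0.9  5.4] T [-0.416  0.353  0.089] gap 34.2
```

apply_moves --commands '[[[6,0,0,0.02,0,0,0],[6,0,0,0.02,0,0,0]]]'

```text
time_s: 15.1
tcp_pos: [550.4, 160.5, 183.4]
tcp_rot: [-0.843, 1.401, 0.841]
wrist_force: [-0.9, -2.5, 6.8]
finger_gap: 34.5
```

```bash
python3 -c "
from look import *
rep()"
```

```text
15.1 pos [550.4 160.5 183.4] jaw yaw 62.0 down [ 0.001 -0.001 -1.   ] J [ 0.57  0.37 -1.1   1.68  0.35  1.3   0.49] F [-0.9 -2.5  6.8] T [-0.463  0.441  0.047] gap 34.5
```

apply_moves --commands '[[[5,0,0,0.02,0,0,0]]]'

```text
time_s: 15.22
tcp_pos: [550.4, 160.4, 183.2]
tcp_rot: [-0.777, 1.427, 0.774]
wrist_force: [-2.0, -2.0, 7.6]
finger_gap: 34.2
```

```bash
python3 -c "
from look import *
rep()"
```

```text
15.225 pos [550.4 160.4 183.2] jaw yaw 57.03 down [ 0.001 -0.001 -1.   ] J [ 0.56  0.37 -1.08  1.68  0.34  1.29  0.41] F [-2.  -2.   7.6] T [-0.578  0.57   0.259] gap 34.2
```

apply_moves --commands '[[[5,0,0,0.02,0,0,0],[5,0,0,0.02,0,0,0]]]'

```text
time_s: 15.48
tcp_pos: [550.3, 160.3, 183.1]
tcp_rot: [-0.645, 1.473, 0.641]
wrist_force: [-2.4, -4.2, 10.7]
finger_gap: 34.9
```

```bash
python3 -c "
from look import *
rep()"
```

```text
15.475 pos [550.3 160.3 183.1] jaw yaw 47.16 down [ 0.002 -0.002 -1.   ] J [ 0.54  0.35 -1.05  1.68  0.32  1.29  0.25] F [-2.4 -4.2 10.7] T [-0.782  0.706  1.038] gap 34.9
```

apply_moves --commands '[[[4,0,0,0.01,0,0,0]]]'

```text
time_s: 15.6
tcp_pos: [550.3, 160.3, 183.0]
tcp_rot: [-0.593, 1.488, 0.588]
wrist_force: [-3.4, -4.6, 9.8]
finger_gap: 34.1
```

```bash
python3 -c "
from look import *
rep()"
```

```text
15.6 pos [550.3 160.3 183. ] jaw yaw 43.25 down [ 0.002 -0.003 -1.   ] J [ 0.53  0.35 -1.03  1.69  0.31  1.29  0.19] F [-3.4 -4.6  9.8] T [-0.804  0.721  1.279] gap 34.1
```

apply_moves --commands '[[[3,0,0,0.01,0,0,0],[0,0,0,0,0,0,0]]]'

```text
time_s: 15.85
tcp_pos: [550.3, 160.3, 183.0]
tcp_rot: [-0.555, 1.499, 0.549]
wrist_force: [-4.2, -4.1, 9.7]
finger_gap: 34.5
```

```bash
python3 -c "
from look import *
rep()"
```

```text
15.85 pos [550.3 160.3 183. ] jaw yaw 40.4 down [ 0.002 -0.003 -1.   ] J [ 0.52  0.34 -1.02  1.69  0.31  1.29  0.14] F [-4.2 -4.1  9.7] T [-0.882  0.649  1.335] gap 34.5
```

apply_moves --commands '[[[0,0,0,0,0,0,65],[0,0,0,0,0,0,65],[0,0,0,0,0,0,65],[0,0,0,-2,0,0,65],[0,0,0,-3,0,0,65],[0,0,0,-5,0,0,65],[0,0,0,-2,0,0,65],[0,0,0,0,0,0,65]]]'

```text
time_s: 16.85
tcp_pos: [550.6, 161.3, 303.1]
tcp_rot: [-0.549, 1.497, 0.548]
wrist_force: [-0.1, -0.1, -0.1]
finger_gap: 55.2
```

```bash
python3 -c "
from look import *
snap('w9')"
```

```text
16.85 pos [550.6 161.3 303.1] jaw yaw 40.21 down [ 0.003  0.001 -1.   ] J [ 0.55  0.27 -1.06  1.51  0.23  1.5   0.19] F [-0.1 -0.1 -0.1] T [-0.006 -0.082 -0.001] gap 55.2
off 266 206
```

View pics/w9.png

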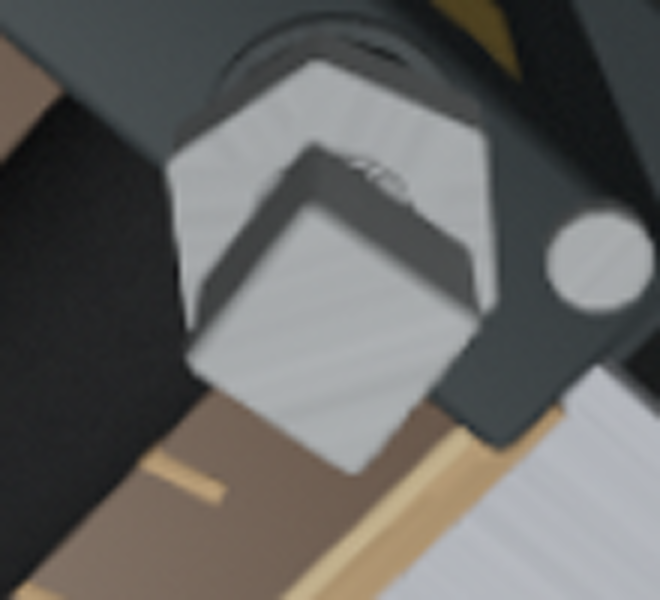

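```bash
python3 - <<'E'
from fit import *
import pickle
st,off=pickle.load(open('w7.pkl','rb'))
fit(st,[(240,50),(455,72),(522,245),(122,205)],[(207,250),(445,250),(437,468),(212,470)],off,6,gap=31,fixz=True)
st,off=pickle.load(open('w9.pkl','rb'))
fit(st,[(318,60),(484,131),(167,158)],[(312,205),(480,322),(350,472),(187,357)],off,6,gap=33,fixz=True)
fit(st,[(318,60),(484,131),(167,158)],[(312,205),(480,322),(350,472),(187,357)],off,6,gap=33)
E
```

```text
x,y [548.98 159.38] nut top z 208.0 nut yaw deg 26.65821421544839 head yaw 3.162823952930641 rms px 0.8251383609366391
x,y [549.03 159.67] nut top z 208.0 nut yaw deg 45.135405243785534 head yaw 2.5771881700407664 rms px 0.9131088841225454
x,y [550.87 157.41] nut top z 199.9 nut yaw deg 45.08263640040003 head yaw 2.5762885716513 rms px 0.5221714960340124
```

The nut now sits at 45°, about 4.5° short of the jaw angle, so the pads gave a little. The torque reading was 1.3 Nm. I'll re-grip it square and nip it up slightly for margin.

apply_moves --commands '[[[-4.9,0,0,4,0,0,65],[0,0,0,4,0,0,65],[0,0,0,2.5,0,0,65],[0,0,0,1.6,0,0,65],[0,0,0,0,0,0,0],[0,0,0,0,0,0,0],[0,0,0,0,0,0,0],[0,0,0,0,0,0,0]]]' --squeeze 110

```text
time_s: 17.9
tcp_pos: [549.5, 160.9, 179.5]
tcp_rot: [-0.615, 1.482, 0.616]
wrist_force: [1.6, 2.4, -15.1]
finger_gap: 34.5
```

```bash
python3 -c "
from look import *
rep()"
```

```text
17.9 pos [549.5 160.9 179.5] jaw yaw 45.13 down [-0.001  0.    -1.   ] J [ 0.53  0.35 -1.04  1.69  0.31  1.28  0.22] F [  1.6   2.4 -15.1] T [ 0.45  -0.466  0.107] gap 34.5
```

apply_moves --commands '[[[3,0,0,0,0,0,0],[3,0,0,0,0,0,0]]]'

```text
time_s: 18.15
tcp_pos: [549.6, 160.9, 179.5]
tcp_rot: [-0.536, 1.504, 0.535]
wrist_force: [2.8, 1.5, -15.1]
finger_gap: 34.2
```

```bash
python3 -c "
from look import *
rep()"
```

```text
18.15 pos [549.6 160.9 179.5] jaw yaw 39.23 down [-0.    -0.001 -1.   ] J [ 0.52  0.34 -1.02  1.69  0.3   1.28  0.12] F [  2.8   1.5 -15.1] T [ 0.254 -0.566  1.314] gap 34.2
```

apply_moves --commands '[[[2.5,0,0,0,0,0,0]]]'

```text
time_s: 18.27
tcp_pos: [549.6, 160.9, 179.5]
tcp_rot: [-0.503, 1.512, 0.502]
wrist_force: [3.3, 1.7, -14.8]
finger_gap: 34.0
```

```bash
python3 -c "
from look import *
rep()"
```

```text
18.275 pos [549.6 160.9 179.5] jaw yaw 36.77 down [-0.    -0.001 -1.   ] J [ 0.51  0.34 -1.01  1.69  0.3   1.28  0.08] F [  3.3   1.7 -14.8] T [ 0.339 -0.563  1.466] gap 34.0
```

apply_moves --commands '[[[2,0,0,0,0,0,0]]]'

```text
time_s: 18.4
tcp_pos: [549.6, 160.9, 179.4]
tcp_rot: [-0.475, 1.519, 0.474]
wrist_force: [4.1, 1.6, -16.5]
finger_gap: 34.3
```

```bash
python3 -c "
from look import *
rep()"
```

```text
18.4 pos [549.6 160.9 179.4] jaw yaw 34.73 down [-0.    -0.001 -1.   ] J [ 0.51  0.34 -1.    1.69  0.3   1.28  0.05] F [  4.1   1.6 -16.5] T [ 0.349 -0.642  1.457] gap 34.3
```

apply_moves --commands '[[[0,0,0,0,0,0,65],[0,0,0,0,0,0,65],[0,0,0,0,0,0,65],[0,0,0,-2,0,0,65],[0,0,0,-3,0,0,65],[0,0,0,-5,0,0,65],[0,0,0,-2,0,0,65],[0,0,0,0,0,0,65]]]'

```text
time_s: 19.4
tcp_pos: [550.7, 161.3, 302.3]
tcp_rot: [-0.473, 1.515, 0.472]
wrist_force: [-0.8, -0.1, -1.0]
finger_gap: 55.6
```

```bash
python3 -c "
from look import *
snap('w10')
for c in ('side','top'): cv2.imwrite(f'pics/{c}1.png',vision.camera(c)[:,:,::-1])
im=[cv2.imread(f'pics/{c}1.png') for c in ('side','top')]
cv2.imwrite('pics/fin.png',np.hstack([cv2.resize(im[0][140:290,230:430],None,fx=2,fy=2),cv2.resize(im[1][150:300,180:380],None,fx=2,fy=2)]))"
```

```text
19.4 pos [550.7 161.3 302.3] jaw yaw 34.6 down [ 0.004  0.    -1.   ] J [ 0.54  0.26 -1.03  1.51  0.22  1.5   0.1 ] F [-0.8 -0.1 -1. ] T [-0.016 -0.033 -0.01 ] gap 55.6
off 266 207
```

View pics/w10.png

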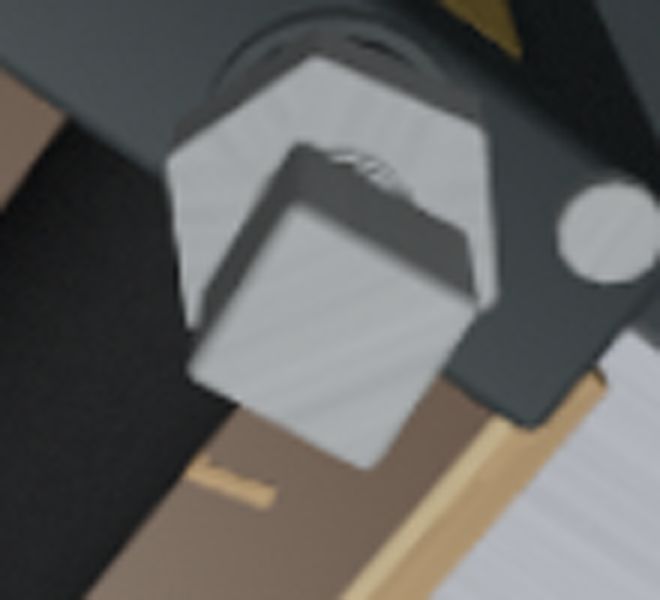

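View pics/w10_full.png

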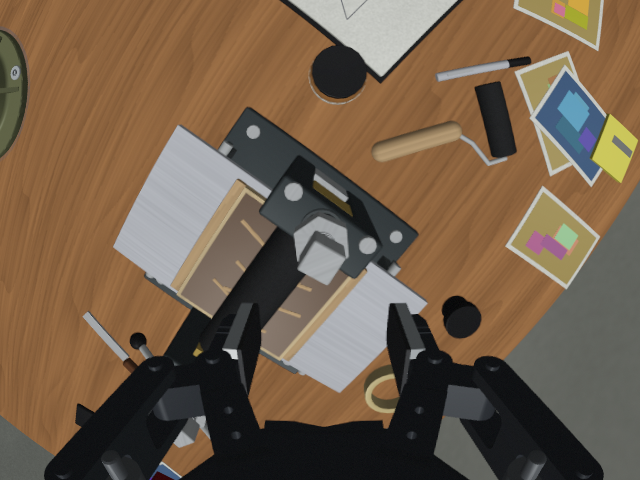

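View pics/fin.png

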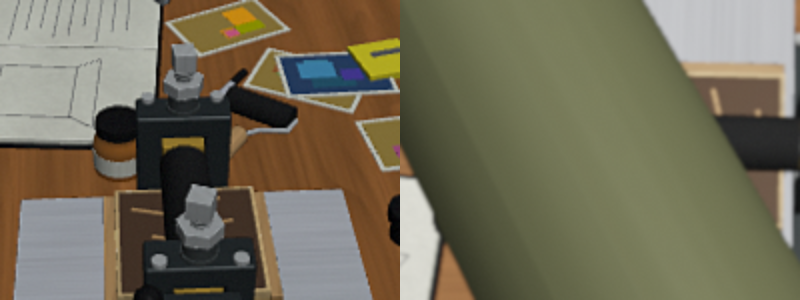

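```bash
python3 - <<'E'
from fit import *
import pickle
st,off=pickle.load(open('w10.pkl','rb'))
fit(st,[(320,57),(486,130),(167,160)],[(293,203),(476,300),(368,468),(190,372)],off,6,gap=33,fixz=True)
print(ticket.finish_job())
E
```

```text
x,y [549.15 159.66] nut top z 208.0 nut yaw deg 39.50664662606822 head yaw 4.467754488216382 rms px 0.9053320322275258
the job is handed in; nothing more can be done
None
```

The +y pressure screw is set and its lock nut is tight again, and I've handed the job in at about 19.6 s. The hand-in gave no verdict.

- **Slackening:** I turned the lock nut back about 0.8 rad, and it came free.
- **Setting the screw:** Turning clockwise, the moment stayed at about 0.2–0.28 Nm until the roller touched, about 0.75 rad in. I then went about 30° further. The moment rose at about 1.1 Nm per radian to about 0.76 Nm at the last reading while turning. At 50 N per radian that is roughly 25 N on the block.
- **Retightening:** The first tightening read 1.3 Nm. The pads had slipped a few degrees on the nut, so I re-gripped it and tightened to about 1.46 Nm. The nut ended at about 39.5°, close to its original tight angle of about 40°.

**Last checks:**
- **Screw:** The last picture puts the screw head at 4.5°, and earlier ones gave 2.6° and 3.2°. I take that as measuring scatter of about a degree, not movement.
- **Surroundings:** The jar, the brayer and the handle-side screw and nut look unmoved in the side and wrist views. The arm blocked the top camera at the end, so I couldn't check from above.
- **Contact:** The gripper was open and clear of everything, at about z = 300 mm. The largest wrist force I read was about 17 N.

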